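# Lock the centrifuge rotor on its loading stand

## Task

Lock the centrifuge rotor on its loading stand: push the rotor round by its upright buckets, either way, until the notch in its rim is lined up with the steel slip bar, then push the bar by its upright tab fully home into the notch, so that the tab comes up against the guide. Only push: do not lift the bar or draw it out of its guide, and leave everything else standing where it is.

Things in the scene. Friction and masses are not known exactly. Their poses are not given: they have to be found in the camera images.
- stand: White stand fixed to the bench; base 210 (x) x 320 (y) x 12 mm, y = -105 to +215 mm. Origin on the bench under the rotor's upright axis. Its y axis points outward along the slip bar, which is pushed towards -y. The bar's guide, 44 mm wide, stands at x = 0, y = 100 to 160 mm, top 65 mm above the bench (screw heads 68); a bare bed 46 mm high goes on to y = 205 mm.
- rotor (a joint): Rotation of the rotor about the stand's z axis, rad, counter-clockwise from above positive. 0 and any full turn (6.283) put the notch exactly in line with the bar. It starts between 0.6 and 5.7. It turns freely either way with about 0.1 N m of friction and stays where it is left.
- notch (a point): The one notch of the rotor: middle of its mouth at the rim, 90 mm from the axis, 53 mm above the bench. It is 26 mm wide at the mouth, 20 mm at the bottom and 22 mm deep, and shows the white base below; a thin black index line on the bright disc runs from the hub straight to it.
- rotor_top (a point): Centre of the rotor's top face, on its axis, 62 mm above the bench. The rotor is an metal disc 180 mm across, 18 mm thick, bright with a dark rim, with a hub nut (boss 40 mm across) up to 84 mm.
- bucket (a point): Top centre of one of four equal blue buckets on the rotor: 22 mm thick (25 at the collar), tops 112 mm above the bench, axes 62 mm from the rotor axis, at 45, 135, 225 and 315 degrees round from the notch: the notch points midway between two of them. This one is 45 degrees clockwise of the notch, seen from above.
- gate (a point): Fixed point of the stand where the notch must come: 90 mm from the rotor axis along the stand's +y axis, 53 mm above the bench.
- bar: Loose steel slip bar lying in the guide, 14 mm wide and 12 mm high with a round nose, 0.25 kg, sliding on its bed with light friction and about 1.5 mm play. Origin on its underside, 46 mm above the bench, at the nose tip; its y axis runs back along the bar to the tab, 90 to 100 mm behind the nose tip.
- bar_tip (a point): Nose tip of the bar, 52 mm above the bench. It starts 98 to 107 mm from the rotor axis; fully home it is 70 mm from the axis, with the tab against the end of the guide.
- bar_tab (a point): Middle of the outer face (away from the rotor) of the upright tab at the rear end of the bar, 72 mm above the bench. The tab is 34 mm wide, 10 mm thick, from 46 to 98 mm above the bench. Push here towards the rotor.
- vial: small green bottle with a white cap, 26 mm across and 52 mm tall, standing on the stand's base plate beside the bar's guide (stand +x side). Origin at the centre of its underside. To be left alone.
- rotor_nut: loose steel thumb nut, 34 mm across and 26 mm tall, on the base plate beside the guide (stand -x side). Origin at the centre of its underside. To be left alone.
- spare_bucket: loose blue tube, 25 mm across and 42 mm tall, standing on a corner of the base plate outside the rotor, lower than its top. Origin at the centre of its underside. To be left alone.
- tube_rack: white rack of capped tubes, 80 x 210 mm and 98 mm tall, on the bench to the left. Origin at the centre of its underside. To be left alone.
- tip_boxes: stack of two tip boxes with a lid, 88 x 128 mm and 114 mm tall, on the bench to the left. Origin at the centre of its underside. To be left alone.
- reagent: reagent bottle, 70 mm across and 150 mm tall, on the bench to the right. Origin at the centre of its underside. To be left alone.
- beaker: steel beaker, 80 mm across and 100 mm tall, on the bench to the right. Origin at the centre of its underside. To be left alone.
- marker: marker pen, 140 mm long and 15 mm thick, lying on the bench to the right. Origin at the centre of its underside. To be left alone.
Mind the look-alikes: they are no part of the job. Leave any red look-alike of the bar alone.

How it is judged:
By the outcome, as a careful person would: the job done as asked, in the order asked, and still so for the second after the job is handed in, with the robot touching nothing.
It also fails if it takes over 51 s, if anything falls off the work surface, if the arm or the gripper's body presses on something with over 40 N, if the wrist force passes 120 N, or if a joint passes its speed limit or range.

## Robot

A 6-joint arm with a two-finger parallel gripper is mounted at the origin on the work surface. World frame = base frame: x ahead of the robot, y to its left, z up, the work surface at z = 0. Lengths are in m, angles in rad, forces in N, time in s.
With the tool pointing down it reaches from about 0.275 to 0.725 m from the base axis. Payload 15.9 kg.
Tool frame: the origin (TCP) lies between the finger pads; the fingertips stand 19 mm ahead of it and the grasp point (between the pads) is the TCP; z points along the fingers, x is the direction in which the jaws open and shut, and the axes are right-handed (so a half turn about z gives the same grasp; the last joint's range is limited). The gripper opens to 85 mm and grips with 20 to 120 N. Pads are 22 mm wide; open, the fingers measure 114 mm over their backs; the gripper's body (76 mm by 85 mm) begins 54 mm behind the grasp point. The pads swing forward as they close: fully open they stand 13 mm farther back than shut.
Start: joints at [1.147, 0.213, -0.034, 1.323, 0, 1.571], TCP at [0.206, 0.456, 0.25] pointing down, gripper open.
Joint ranges: [-2.98, 2.98], [-0.74, 1.72], [-1.14, 1.35], [-2.1, 2.04], [-1.57, 1.44], [-3.14, 3.14]. Speed limits (rad/s): [1.89, 1.89, 2.39, 2.57, 3.14, 3.14].

## Interface

Orientations are given as a rotation vector (axis times angle).
In Python, from rig import status, grab_frame, ctrl gives the robot as it stands.
- The arm moves only by the tool play_rows, never from a script. Its argument "plan" is a list of rows, each a list of 3 entries, a list of its own where there are three numbers: the shift along the tool's x, y, z in m, then the turn, a rotation vector about the tool's x, y, z in rad, then the opening, from 0 (shut) to 1 (fully open). A call has 1 to 12 rows; each row is the pose to reach, as a shift and turn from the pose measured when the call began, along the tool's axes at that moment; what a row does not reach only later rows make up. A row lasts 1/10 s, in which the tool goes at most 50 mm and 8.59 degrees, less where a joint would pass 70% of its speed; a pose out of reach is approached as far as the arm can. A call with a gripper value outside its range is refused whole. The fingers move at their own pace and stop on an object; "force" is the grip in N (left out, the last holds). Time passes only in rows, so rows that repeat a pose let the fingers close. It gives the time, the measured TCP pose, the force and the opening at its end, in the units of the state.
- status.sense(): the state, without advancing time (a new reading comes with each control period).
- grab_frame(name): name is "scene" or "side" or "wrist"; returns a dict with "frame" (420x560x3 uint8, red, green, blue), "fx", "fy", "cx", "cy" (pixels), "dist_coeffs" ([k1, k2, p1, p2, k3] as OpenCV has them; the pictures are not rectified), "pose" (4x4, takes a point from camera to world coordinates); the wrist camera has in their place "T_tool_cam" (4x4, takes a point from camera to tool coordinates, whose origin is the TCP and whose axes are the tool frame's). Camera axes: x right, y up, looking along -z (the intrinsics and any distortion apply to the point x, -y, -z); pixel columns grow to the right and rows downward; lengths in m; the calibration is good to about 2 mm. A picture is of the moment at which its call begins: read the wrist's pose just before it. There is no depth.
- ctrl.finish_job(): hands the job in, once; it reports no verdict.
The state is a dict: "time": time; "joint_pos": joint angles; "qd": joint speeds; "tau": joint torques, N m; "eef_pos": TCP position; "eef_rot": TCP orientation; "force": force on the tool from outside, world axes, zero at the start; "moment": the same for the moment, N m; "finger_gap": finger opening in m.
Only numpy, scipy, OpenCV 4.12 (cv2) and the standard library are available. Lean on these libraries where they do the work, as an engineer would, in place of code of your own. Each camera call takes 0.05 s, during which the arm holds its last target. There are 200 camera calls.

## Working session

There is one attempt and no reset: what is moved stays moved. The work goes in short steps, Python scripts to look and compute and a tool call to move; the robot and the scene stay as the last step left them, time stands still between calls to the robot, and variables do not carry over. Pictures are saved under pics/ and viewed, about 8 in all and at most 12, crops included, and the job is handed in when it is done.

Besides the shell and the picture viewer there is one more tool, called after ">>>" as name(argument=value, ...), one argument or row to a line, values as JSON. play_rows: Moves the arm, as the interface text tells. Its arguments: {"type":"object","properties":{"plan":{"type":"array"},"force":{"type":"number"}},"required":["plan"]}

```bash
mkdir -p pics; cat > h.py <<'E'
import numpy as np, cv2
from rig import status, grab_frame, ctrl
from scipy.spatial.transform import Rotation as R
def snap(n,tag):
    s=status.sense(); g=grab_frame(n)
    if n=='wrist':
        T=np.eye(4);T[:3,:3]=R.from_rotvec(s['eef_rot']).as_matrix();T[:3,3]=s['eef_pos']
        g['pose']=T@np.array(g['T_tool_cam'])
    np.save(f'pics/{tag}.npy',{k:v for k,v in g.items()},allow_pickle=True)
    cv2.imwrite(f'pics/{tag}.png',g['frame'][:,:,::-1]); return g
def load(tag): return np.load(f'pics/{tag}.npy',allow_pickle=True).item()
def K(g): return np.array([[g['fx'],0,g['cx']],[0,g['fy'],g['cy']],[0,0,1.]])
def ray(g,uv):
    p=cv2.undistortPoints(np.array([[uv]],float),K(g),np.array(g['dist_coeffs'],float))[0,0]
    P=np.array(g['pose']); return P[:3,3],P[:3,:3]@np.array([p[0],-p[1],-1])
def atz(g,uv,z):
    o,d=ray(g,uv); return o+d*(z-o[2])/d[2]
def proj(g,pts):
    P=np.linalg.inv(np.array(g['pose'])); c=(P[:3,:3]@np.atleast_2d(pts).T).T+P[:3,3]
    c=c*[1,-1,-1]
    return cv2.projectPoints(c,np.zeros(3),np.zeros(3),K(g),np.array(g['dist_coeffs'],float))[0][:,0]
E
python3 - <<'E'
from h import *
a=snap('scene','s1');b=snap('side','d1');c=snap('wrist','w1')
for g in(a,b,c):print(np.round(g['pose'],3).tolist(),g['fx'],g['dist_coeffs'])
s=status.sense();print(s['time'],s['eef_rot'],s['force'])
v=np.hstack([a['frame'],b['frame']])
E
```

```text
[[0.849, -0.374, 0.374, 0.89], [0.529, 0.609, -0.591, -0.59], [-0.007, 0.699, 0.715, 0.834], [0.0, 0.0, 0.0, 1.0]] 382.1994204236313 [0.02528865 0.         0.         0.         0.        ]
[[0.899, 0.202, -0.387, 0.052], [-0.436, 0.461, -0.773, -0.916], [0.022, 0.864, 0.503, 0.702], [0.0, 0.0, 0.0, 1.0]] 393.2347557893549 [-0.01507247  0.          0.          0.          0.        ]
[[0.411, -0.872, -0.266, 0.138], [0.912, 0.393, 0.121, 0.487], [-0.001, -0.292, 0.956, 0.374], [0.0, 0.0, 0.0, 1.0]] 352.19912581559186 [0.00306426 0.         0.         0.         0.        ]
0.15 [ 2.63860239e+00  1.70425754e+00 -1.07903520e-03] [ 0.32194617  0.22385052 -0.00096034]
```

View pics/s1.png

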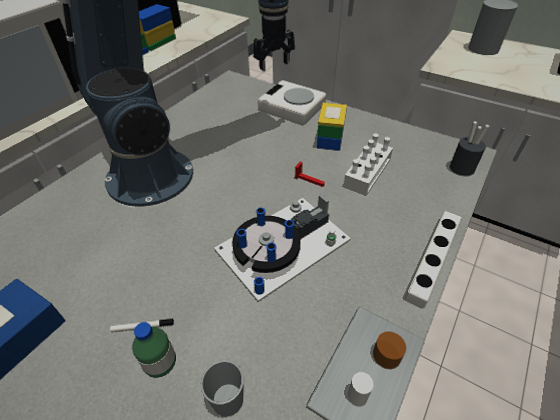

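View pics/d1.png

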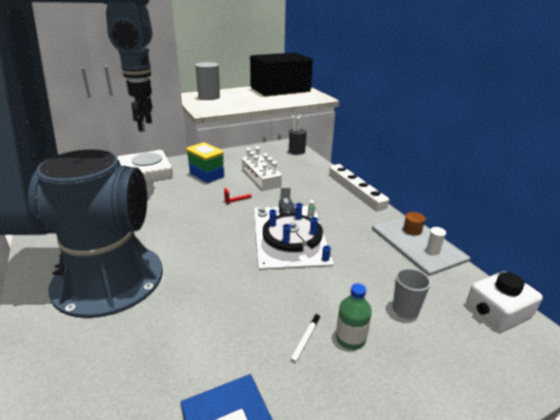

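The scene view has the stand around (283,245), with the bar and tab near (320,207). The side view has it around (290,235). I'll enlarge both.

```bash
python3 - <<'E'
from h import *
a=load('s1')['frame'][180:310,205:365];b=load('d1')['frame'][180:280,240:350]
A=cv2.resize(a,None,fx=5,fy=4.6*5/4.6*0.92,interpolation=3) if 0 else cv2.resize(a[:120],None,fx=5,fy=5,interpolation=2)
B=cv2.resize(b,None,fx=6,fy=6,interpolation=2)
cv2.imwrite('pics/s1c.png',A[:,:,::-1]);cv2.imwrite('pics/d1c.png',B[:,:,::-1])
E
```

```text
(no output)
```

View pics/s1c.png

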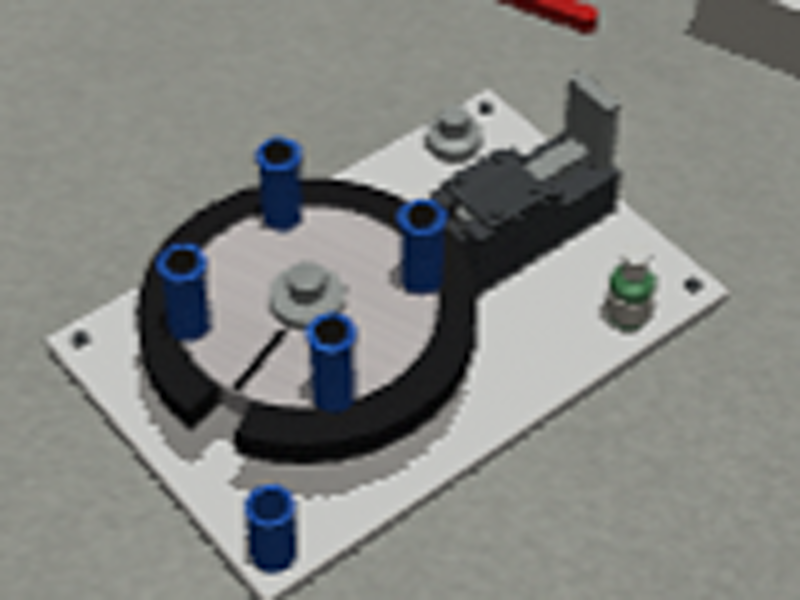

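View pics/d1c.png

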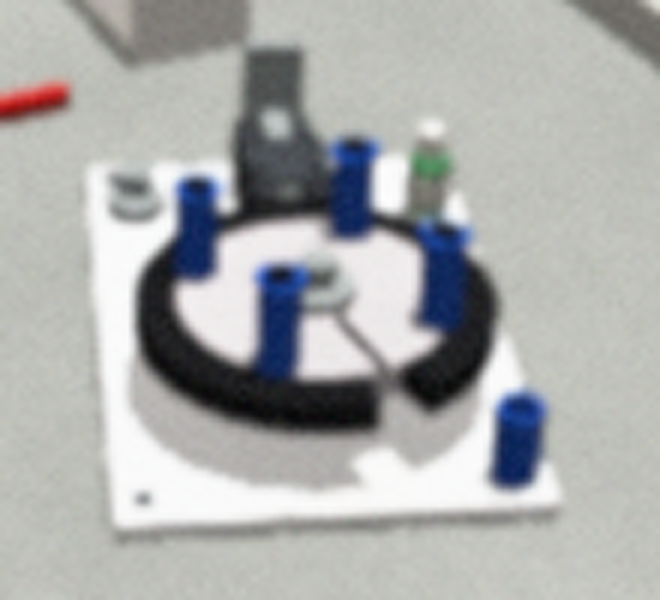

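```bash
cat > fit.py <<'E'
from h import *
from scipy.optimize import least_squares
def model(p):
    x,y,yaw,th=p; c,s=np.cos(yaw),np.sin(yaw)
    M=np.array([[c,-s,0],[s,c,0],[0,0,1]]); t=np.array([x,y,0])
    bk=[[.062*np.cos(np.pi/2+th+a),.062*np.sin(np.pi/2+th+a),.112] for a in np.deg2rad([-45,45,135,225])]
    co=[[-.105,.215,.012],[-.105,-.105,.012],[.105,-.105,.012],[.105,.215,.012]]
    L=np.array(bk+co+[[-.075*np.sin(th),.075*np.cos(th),.062]]); return L@M.T+t
if __name__=='__main__':
    a,b=load('s1'),load('d1')
    n=np.nan
    A=np.array([[183,263],[332,330],[422,217],[279,155],[490,88],[48,340],[268,602],[728,293],[237,388]])/5+[204.6,179.6]
    B=np.array([[281,278],[446,233],[355,148],[198,188],[88,165],[118,523],[560,500],[n,n],[390,372]])/6+[239.6,179.6]
    def f(p,w=(1,1)):
        m=model(p[:4]); r=np.concatenate([w[0]*(proj(a,m)-A),w[1]*(proj(b,m)-B)]).ravel(); return np.nan_to_num(r)
    for w in((1,1),(1,0),(0,1)):
        o=least_squares(lambda p:f(p,w),[.5,.1,-.5,3.1],x_scale=[.01,.01,.1,.1]);print(w,np.round(o.x,4),'rms',np.sqrt(np.mean(o.fun**2)))
        if w==(1,1):print(np.round(o.fun.reshape(-1,2),1).tolist()); S=o.x
    g=load('w1');print(np.round(proj(g,model(S))).tolist())
E
python3 fit.py
```

```text
(1, 1) [ 0.5116 -0.0709 -0.3508  3.5141] rms 0.7421933213597423
[[0.1, -0.3], [0.1, 0.2], [0.2, -0.5], [-0.0, -0.5], [0.0, -0.7], [-0.8, -0.9], [-0.4, -0.3], [0.9, -1.0], [-1.8, 2.7], [0.3, -0.9], [0.2, -0.6], [0.2, -0.6], [0.1, -0.9], [-0.3, -0.1], [-0.7, -0.5], [0.9, -0.2], [0.0, 0.0], [0.7, 0.4]]
(1, 0) [ 0.5121 -0.0708 -0.35    3.5154] rms 0.6395831231049471
(0, 1) [ 0.5103 -0.0724 -0.3518  3.512 ] rms 0.30185166546342124
[[-76.0, 592.0], [-26.0, 634.0], [32.0, 614.0], [-16.0, 571.0], [171.0, 445.0], [-61.0, 458.0], [-13.0, 560.0], [193.0, 550.0], [-35.0, 567.0]]
```

The fit agrees across both cameras to about 1–2 mm: stand at (0.5115, -0.071), yaw -0.351, and rotor angle 3.514. I'll turn it counter-clockwise by 2.77 rad. First step is to align the tool with the stand (tool x = stand y) and hover above the gap at 201°.

```bash
cat > nav.py <<'E'
from h import *
X0,Y0,YAW=.5115,-.071,-.351
xs=np.array([np.cos(YAW),np.sin(YAW),0]);ys=np.array([-np.sin(YAW),np.cos(YAW),0]);zs=np.array([0,0,1.]);O=np.array([X0,Y0,0])
W=np.stack([ys,xs,-zs],1)
def stand(p): return np.array([(p-O)@xs,(p-O)@ys,p[2]])
def to(pts):
    s=status.sense();M=R.from_rotvec(s['eef_rot']).as_matrix();print('t',s['time'],'at',np.round(stand(np.array(s['eef_pos'])),4),'F',np.round(s['force'],1),'j',np.round(s['joint_pos'],2),'gap',s['finger_gap'])
    print('turn',np.round(R.from_matrix(M.T@W).as_rotvec(),4))
    for p in pts:
        w=O+xs*p[0]+ys*p[1]+zs*p[2];print(np.round(M.T@(w-s['eef_pos']),4).tolist())
E
python3 -c "
from nav import *
to([(-.058,-.0225,.20),(-.058,-.0225,.101)])"
```

```text
t 0.15 at [-0.4684  0.3892  0.2499] F [ 0.3  0.2 -0. ] j [ 1.15  0.21 -0.03  1.32 -0.    1.57] gap 0.08532359160155831
turn [-0.      0.0008 -0.0728]
[-0.3807, 0.4392, 0.0503]
[-0.3807, 0.4392, 0.1493]
```

>>> play_rows(
  plan=[
    [[-0.032,0.037,0.0],[0,0,-0.0728],0],
    [[-0.063,0.073,0.0],[0,0,-0.0728],0],
    [[-0.095,0.11,0.0],[0,0,-0.0728],0],
    [[-0.127,0.146,0.0],[0,0,-0.0728],0],
    [[-0.159,0.183,0.01],[0,0,-0.0728],0],
    [[-0.19,0.22,0.02],[0,0,-0.0728],0],
    [[-0.222,0.256,0.03],[0,0,-0.0728],0],
    [[-0.254,0.293,0.04],[0,0,-0.0728],0],
    [[-0.286,0.329,0.05],[0,0,-0.0728],0],
    [[-0.317,0.366,0.05],[0,0,-0.0728],0],
    [[-0.349,0.402,0.05],[0,0,-0.0728],0],
    [[-0.381,0.439,0.05],[0,0,-0.0728],0],
  ],
)

```text
time: 1.35
eef_pos: [0.4492, -0.0744, 0.2002]
eef_rot: [2.575, 1.799, -0.001]
force: [1.2, 1.1, 0.2]
finger_gap: 0.0001
```

>>> play_rows(
  plan=[
    [[0,0,0],[0,0,0],0],
    [[0,0,0],[0,0,0],0],
  ],
)

```text
time: 1.55
eef_pos: [0.4491, -0.0754, 0.1997]
eef_rot: [-2.577, -1.795, 0.002]
force: [-0.9, 1.1, 0.9]
finger_gap: -0.0
```

```bash
python3 -c "
from nav import *
from fit import model
to([(-.058,-.0225,.20),(-.058,-.0225,.101)])
g=snap('wrist','w2'); print(np.round(proj(g,model([X0,Y0,YAW,3.514]))).tolist())"
```

```text
t 1.55 at [-0.0571 -0.0256  0.1997] F [-0.9  1.1  0.9] j [-0.17  0.14 -0.25  1.18 -0.    0.19] gap -3.809659258175444e-05
turn [-0.0012  0.0008 -0.0029]
[0.003, -0.0009, -0.0003]
[0.0031, -0.0008, 0.0987]
[[232.0, 267.0], [281.0, 368.0], [397.0, 330.0], [358.0, 221.0], [557.0, 129.0], [188.0, 130.0], [204.0, 336.0], [512.0, 335.0], [227.0, 296.0]]
```

View pics/w2.png

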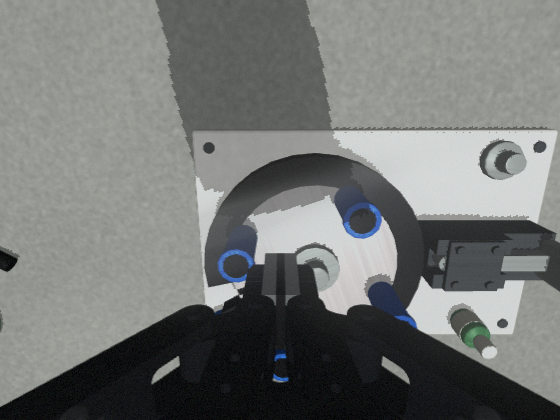

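The wrist view confirms the model: bucket rims at (235,266) and (361,219) against predicted (232,267) and (358,221). That's about 2 mm, so I'll descend into the gap.

>>> play_rows(
  plan=[
    [[0.003,-0.001,0.02],[0,0,0],0],
    [[0.003,-0.001,0.045],[0,0,0],0],
    [[0.003,-0.001,0.07],[0,0,0],0],
    [[0.003,-0.001,0.09],[0,0,0],0],
    [[0.003,-0.001,0.099],[0,0,0],0],
    [[0.003,-0.001,0.099],[0,0,0],0],
    [[0.003,-0.001,0.099],[0,0,0],0],
  ],
)

```text
time: 2.3
eef_pos: [0.4491, -0.0708, 0.1017]
eef_rot: [2.576, 1.799, -0.001]
force: [-0.3, 0.0, 0.6]
finger_gap: -0.0
```

```bash
python3 -c "
from nav import *
to([(.062*np.cos(a),.062*np.sin(a),.101) for a in np.deg2rad(np.arange(206,380,5))])"
```

```text
t 2.3 at [-0.0587 -0.0212  0.1017] F [-0.3  0.   0.6] j [-0.16  0.21 -0.43  0.93 -0.    0.2 ] gap -9.476922568521342e-06
turn [-0.0003  0.0004 -0.0004]
[-0.0059, 0.0029, 0.0007]
[-0.0107, 0.0055, 0.0007]
[-0.0152, 0.0085, 0.0007]
[-0.0194, 0.0119, 0.0007]
[-0.0234, 0.0156, 0.0007]
[-0.0269, 0.0197, 0.0007]
[-0.0302, 0.024, 0.0007]
[-0.033, 0.0286, 0.0007]
[-0.0354, 0.0335, 0.0007]
[-0.0374, 0.0385, 0.0007]
[-0.0389, 0.0437, 0.0007]
[-0.04, 0.049, 0.0007]
[-0.0406, 0.0544, 0.0007]
[-0.0407, 0.0598, 0.0007]
[-0.0404, 0.0652, 0.0007]
[-0.0396, 0.0705, 0.0007]
[-0.0383, 0.0758, 0.0007]
[-0.0366, 0.0809, 0.0007]
[-0.0345, 0.0859, 0.0007]
[-0.0319, 0.0906, 0.0007]
[-0.0289, 0.0951, 0.0007]
[-0.0255, 0.0994, 0.0007]
[-0.0218, 0.1033, 0.0007]
[-0.0177, 0.1069, 0.0007]
[-0.0134, 0.1101, 0.0007]
[-0.0088, 0.1129, 0.0007]
[-0.0039, 0.1153, 0.0007]
[0.0011, 0.1173, 0.0007]
[0.0063, 0.1188, 0.0007]
[0.0116, 0.1199, 0.0007]
[0.017, 0.1205, 0.0007]
[0.0224, 0.1206, 0.0007]
[0.0278, 0.1203, 0.0007]
[0.0331, 0.1195, 0.0007]
[0.0384, 0.1182, 0.0007]
```

>>> play_rows(
  plan=[
    [[-0.006,0.003,0],[0,0,0],0],
    [[-0.011,0.0055,0],[0,0,0],0],
    [[-0.015,0.0085,0],[0,0,0],0],
    [[-0.0195,0.012,0],[0,0,0],0],
    [[-0.0235,0.0155,0],[0,0,0],0],
    [[-0.027,0.0195,0],[0,0,0],0],
    [[-0.03,0.024,0],[0,0,0],0],
    [[-0.033,0.0285,0],[0,0,0],0],
    [[-0.0355,0.0335,0],[0,0,0],0],
    [[-0.0375,0.0385,0],[0,0,0],0],
    [[-0.039,0.0435,0],[0,0,0],0],
    [[-0.04,0.049,0],[0,0,0],0],
  ],
)

```text
time: 3.5
eef_pos: [0.4817, -0.1254, 0.1017]
eef_rot: [-2.575, -1.799, 0.001]
force: [-0.9, 2.7, 0.3]
finger_gap: 0.0002
```

```bash
python3 -c "
from nav import *
to([(.062*np.cos(a),.062*np.sin(a),.101) for a in np.deg2rad(np.arange(266,326,5))])"
```

```text
t 3.5 at [-0.0093 -0.0613  0.1017] F [-0.9  2.7  0.3] j [-0.25  0.29 -0.32  0.96 -0.    0.1 ] gap 0.000238232187024269
turn [-0.0004  0.0005 -0.0004]
[-0.0005, 0.005, 0.0007]
[-0.0007, 0.0104, 0.0007]
[-0.0003, 0.0158, 0.0007]
[0.0005, 0.0211, 0.0007]
[0.0017, 0.0264, 0.0007]
[0.0035, 0.0315, 0.0007]
[0.0056, 0.0365, 0.0007]
[0.0082, 0.0412, 0.0007]
[0.0112, 0.0457, 0.0007]
[0.0146, 0.05, 0.0007]
[0.0183, 0.0539, 0.0007]
[0.0223, 0.0575, 0.0007]
```

>>> play_rows(
  plan=[
    [[-0.0005,0.005,0],[0,0,0],0],
    [[-0.0005,0.0105,0],[0,0,0],0],
    [[-0.0005,0.016,0],[0,0,0],0],
    [[0.0005,0.021,0],[0,0,0],0],
    [[0.0015,0.0265,0],[0,0,0],0],
    [[0.0035,0.0315,0],[0,0,0],0],
    [[0.0055,0.0365,0],[0,0,0],0],
    [[0.008,0.041,0],[0,0,0],0],
    [[0.011,0.0455,0],[0,0,0],0],
    [[0.0145,0.05,0],[0,0,0],0],
    [[0.0185,0.054,0],[0,0,0],0],
    [[0.0225,0.0575,0],[0,0,0],0],
  ],
)

```text
time: 4.7
eef_pos: [0.544, -0.124, 0.1017]
eef_rot: [2.575, 1.799, -0.001]
force: [-2.5, 0.1, 0.2]
finger_gap: -0.0002
```

```bash
python3 -c "
from nav import *
snap('scene','s2')
to([(.062*np.cos(a),.062*np.sin(a),.101) for a in np.deg2rad(np.arange(326,376,4.5))])"
```

```text
t 4.75 at [ 0.0492 -0.0381  0.1017] F [ 0.   1.  -0.5] j [-0.22  0.4  -0.16  1.01 -0.    0.13] gap 8.144062167588808e-05
turn [ 0.0005  0.0004 -0.0002]
[0.0034, 0.0022, 0.0007]
[0.0075, 0.0047, 0.0007]
[0.0119, 0.0069, 0.0007]
[0.0164, 0.0088, 0.0007]
[0.021, 0.0103, 0.0007]
[0.0257, 0.0115, 0.0007]
[0.0305, 0.0123, 0.0007]
[0.0354, 0.0127, 0.0007]
[0.0402, 0.0127, 0.0007]
[0.0451, 0.0123, 0.0007]
[0.0499, 0.0116, 0.0007]
[0.0546, 0.0105, 0.0007]
```

>>> play_rows(
  plan=[
    [[0.0035,0.002,0],[0,0,0],0],
    [[0.0075,0.0045,0],[0,0,0],0],
    [[0.012,0.007,0],[0,0,0],0],
    [[0.0165,0.009,0],[0,0,0],0],
    [[0.021,0.0105,0],[0,0,0],0],
    [[0.0255,0.0115,0],[0,0,0],0],
    [[0.0305,0.0125,0],[0,0,0],0],
    [[0.0355,0.0125,0],[0,0,0],0],
    [[0.04,0.0125,0],[0,0,0],0],
    [[0.045,0.0125,0],[0,0,0],0],
    [[0.049,0.0115,0],[0,0,0],0],
    [[0.049,0.0115,0],[0,0,0],0],
  ],
)

```text
time: 5.95
eef_pos: [0.5726, -0.0809, 0.1018]
eef_rot: [2.574, 1.8, 0.001]
force: [0.7, 0.2, 0.1]
finger_gap: 0.0003
```

```bash
python3 -c "
from nav import *
to([])
f=np.concatenate([cv2.resize(snap('scene','s3')['frame'][180:300,205:305],None,fx=4,fy=4,interpolation=2),cv2.resize(snap('side','d3')['frame'][180:300,250:350],None,fx=4,fy=4,interpolation=2)],1)
cv2.imwrite('pics/c3.png',f[:,:,::-1])"
```

```text
t 5.95 at [0.0608 0.0117 0.1018] F [0.7 0.2 0.1] j [-0.14  0.44 -0.1   1.03  0.    0.21] gap 0.00030538472322727046
turn [ 0.0009 -0.0002  0.0005]
```

View pics/c3.png

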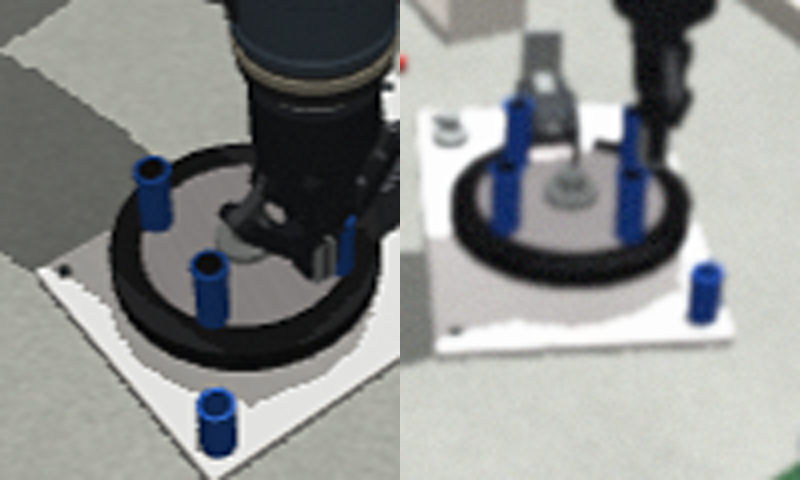

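```bash
cat > th.py <<'E'
from nav import *
from fit import model
from scipy.optimize import minimize_scalar
def est(obs):
    # obs: list of (g, [uv...]) bucket tops
    def f(th):
        m=model([X0,Y0,YAW,th])[:4]
        return sum(np.min(np.sum((proj(g,m)-u)**2,1)) for g,us in obs for u in us)
    ts=np.linspace(-.5,.5,201); o=min(ts,key=f); o=minimize_scalar(f,bounds=(o-.02,o+.02),method='bounded'); return o.x,o.fun
E
python3 -c "
from th import *
a,b=load('s3'),load('d3')
A=np.array([[152,168],[208,263]])/4+[204.6,179.6]
B=np.array([[118,104],[105,165],[232,178]])/4+[249.6,179.6]
print(est([(a,A)]),est([(b,B)]),est([(a,A),(b,B)]))"
```

```text
(np.float64(-0.19724123627925977), np.float64(0.023217240568161778)) (np.float64(-0.20571597082405077), np.float64(1.1681975125418145)) (np.float64(-0.20134826174716128), np.float64(1.2259046314044602))
```

>>> play_rows(
  plan=[
    [[0.002,-0.0015,0],[0,0,0],0],
    [[0.004,-0.003,0],[0,0,0],0],
    [[0.006,-0.0045,0],[0,0,0],0],
    [[0.008,-0.006,0],[0,0,0],0],
    [[0.0095,-0.007,0],[0,0,0],0],
    [[0.0095,-0.007,0],[0,0,0],0],
    [[0.0095,-0.007,0],[0,0,0],0],
  ],
)

```text
time: 6.75
eef_pos: [0.5691, -0.0699, 0.1018]
eef_rot: [2.574, 1.8, 0.001]
force: [-0.1, 0.8, 0.1]
finger_gap: -0.0001
```

```bash
python3 -c "
from nav import *
to([])
f=np.concatenate([cv2.resize(snap('scene','s4')['frame'][180:300,205:305],None,fx=4,fy=4,interpolation=2),cv2.resize(snap('side','d4')['frame'][180:300,250:350],None,fx=4,fy=4,interpolation=2)],1)
cv2.imwrite('pics/c4.png',f[:,:,::-1])"
```

```text
t 6.75 at [0.0537 0.0209 0.1018] F [-0.1  0.8  0.1] j [-0.12  0.43 -0.12  1.02  0.    0.23] gap -0.00011758128600135851
turn [ 0.0007 -0.0002  0.0004]
```

View pics/c4.png

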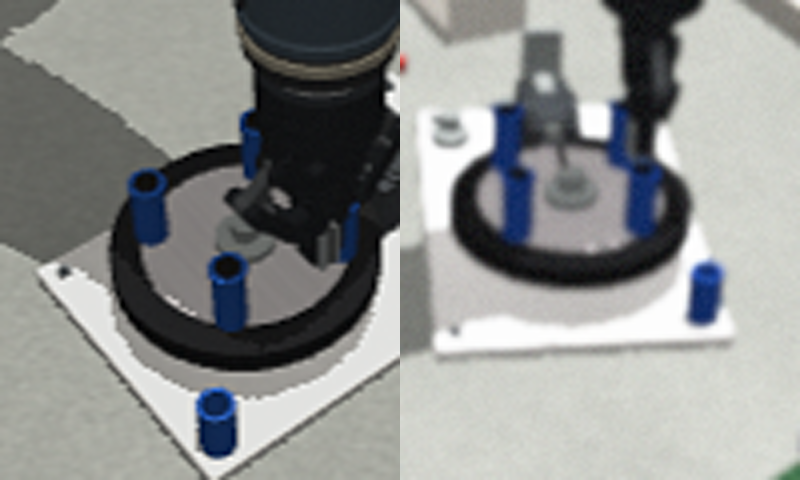

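The scene crop shows bucket tops at (147,182) and (229,264). The side crop shows them at (108,110), (117,173) and (243,168), with the notch facing the bar at about (560,145).

```bash
python3 -c "
from th import *
a,b=load('s4'),load('d4')
A=np.array([[147,182],[229,264]])/4+[204.6,179.6]
B=np.array([[108,110],[117,173],[243,168]])/4+[249.6,179.6]
print(est([(a,A)]),est([(b,B)]),est([(a,A),(b,B)]))
to([(.0537,.010,.101),(.0537,.010,.2),(0,.25,.2),(0,.25,.079)])"
```

```text
(np.float64(0.007566325919771293), np.float64(0.5262517955050592)) (np.float64(-0.010730796376380258), np.float64(0.5028879607649503)) (np.float64(-0.0009669840741048904), np.float64(1.1829965625672147))
t 6.85 at [0.0538 0.0208 0.1018] F [-0.2 -0.8 -0.2] j [-0.12  0.43 -0.12  1.02  0.    0.23] gap 0.00019025372336145728
turn [ 0.0006 -0.0002  0.0002]
[-0.0108, -0.0001, 0.0008]
[-0.0107, -0.0, -0.0982]
[0.2293, -0.0537, -0.0982]
[0.2292, -0.0537, 0.0228]
```

Rotor is aligned (th ≈ 0.00 ± 0.01). I'll back off, lift, and move behind the tab. I'm checking where the red look-alike is and refining the tab position as well.

>>> play_rows(
  plan=[
    [[-0.004,0,0],[0,0,0],0],
    [[-0.007,0,0],[0,0,0],0],
    [[-0.007,0,-0.02],[0,0,0],0],
    [[-0.007,0,-0.05],[0,0,0],0],
    [[-0.007,0,-0.08],[0,0,0],0],
    [[0.01,-0.005,-0.1],[0,0,0],0],
    [[0.05,-0.014,-0.1],[0,0,0],0],
    [[0.09,-0.023,-0.1],[0,0,0],0],
    [[0.13,-0.032,-0.1],[0,0,0],0],
    [[0.17,-0.041,-0.1],[0,0,0],0],
    [[0.205,-0.05,-0.1],[0,0,0],0],
    [[0.229,-0.054,-0.1],[0,0,0],0],
  ],
)

```text
time: 8.05
eef_pos: [0.5969, 0.1657, 0.2017]
eef_rot: [2.574, 1.801, 0.001]
force: [0.1, -1.2, 0.5]
finger_gap: -0.0001
```

```bash
python3 -c "
from nav import *
a,b=load('s1'),load('d1')
print('red',[np.round(stand(atz(a,u,.015)),3).tolist() for u in [(297,168),(324,184)]],np.round(stand(atz(b,(228,196),.015)),3))
# tab top-outer edge in scene crop (5x), z=.098
print('tabtop',[np.round(stand(atz(a,np.array(u)/5+[204.6,179.6],.098)),3).tolist() for u in [(578,72),(618,104)]])
print('tab side',np.round(stand(atz(b,np.array((275,50))/6+[239.6,179.6],.098)),3))
to([(0,.25,.2),(0,.25,.079),(0,.225,.079)])"
```

```text
red [[-0.219, 0.287, 0.015], [-0.104, 0.304, 0.015]] [-0.195  0.293  0.015]
tabtop [[-0.015, 0.2, 0.098], [0.017, 0.2, 0.098]]
tab side [-0.002  0.186  0.098]
t 8.05 at [-0.0012  0.2517  0.2017] F [ 0.1 -1.2  0.5] j [0.27 0.48 0.21 1.31 0.   0.62] gap -0.00010788469642932743
turn [ 0.0005 -0.0004  0.0015]
[-0.0017, 0.0012, 0.0017]
[-0.0017, 0.0011, 0.1227]
[-0.0267, 0.0011, 0.1227]
```

>>> play_rows(
  plan=[
    [[-0.001,0.001,0.03],[0,0,0],0],
    [[-0.001,0.001,0.06],[0,0,0],0],
    [[-0.001,0.001,0.09],[0,0,0],0],
    [[-0.001,0.001,0.115],[0,0,0],0],
    [[-0.001,0.001,0.123],[0,0,0],0],
    [[-0.008,0.001,0.123],[0,0,0],0],
    [[-0.016,0.001,0.123],[0,0,0],0],
    [[-0.024,0.001,0.123],[0,0,0],0],
    [[-0.03,0.001,0.123],[0,0,0],0],
    [[-0.034,0.001,0.123],[0,0,0],0],
    [[-0.038,0.001,0.123],[0,0,0],0],
    [[-0.042,0.001,0.123],[0,0,0],0],
  ],
)

```text
time: 9.25
eef_pos: [0.584, 0.1262, 0.0794]
eef_rot: [2.573, 1.802, 0.004]
force: [1.4, 5.7, 5.7]
finger_gap: -0.0003
```

>>> play_rows(
  plan=[
    [[-0.004,0,0],[0,0,0],0],
    [[-0.008,0,0],[0,0,0],0],
    [[-0.012,0,0],[0,0,0],0],
    [[-0.015,0,0],[0,0,0],0],
    [[-0.015,0,0],[0,0,0],0],
  ],
)

```text
time: 9.75
eef_pos: [0.5787, 0.1116, 0.0793]
eef_rot: [2.574, 1.801, 0.003]
force: [0.4, 0.2, 1.6]
finger_gap: -0.0002
```

```bash
python3 -c "
from nav import *
to([(0,.185,.079)])"
```

```text
t 9.75 at [0.0003 0.1946 0.0793] F [0.4 0.2 1.6] j [ 0.19  0.48 -0.1   0.99  0.    0.54] gap -0.00018412277870771872
turn [ 0.0015 -0.0013  0.0014]
[-0.0096, -0.0004, 0.0003]
```

>>> play_rows(
  plan=[
    [[-0.003,0,0],[0,0,0],0],
    [[-0.006,0,0],[0,0,0],0],
    [[-0.009,0,0],[0,0,0],0],
    [[-0.009,0,0],[0,0,0],0],
  ],
)

```text
time: 10.15
eef_pos: [0.5755, 0.103, 0.0793]
eef_rot: [2.574, 1.801, 0.003]
force: [2.6, 2.7, 3.0]
finger_gap: 0.0001
```

>>> play_rows(
  plan=[
    [[-0.001,0,0],[0,0,0],0],
    [[-0.002,0,0],[0,0,0],0],
    [[-0.002,0,0],[0,0,0],0],
  ],
)

```text
time: 10.45
eef_pos: [0.5756, 0.1025, 0.0797]
eef_rot: [-2.572, -1.802, -0.008]
force: [5.0, 15.8, 2.7]
finger_gap: -0.0001
```

>>> play_rows(
  plan=[
    [[-0.001,0,0],[0,0,0],0],
    [[-0.002,0,0],[0,0,0],0],
    [[-0.002,0,0],[0,0,0],0],
  ],
)

```text
time: 10.75
eef_pos: [0.5756, 0.1024, 0.08]
eef_rot: [-2.569, -1.802, -0.013]
force: [4.8, 17.9, -1.0]
finger_gap: -0.0002
```

```bash
python3 -c "
from nav import *
to([(0,.185,.079)])"
```

```text
t 10.75 at [0.0005 0.1848 0.08  ] F [ 4.8 17.9 -1. ] j [ 0.17  0.46 -0.12  0.98  0.01  0.52] gap -0.0001593349550794434
turn [ 0.0018 -0.0089  0.0035]
[0.0001, -0.0005, 0.001]
```

It stopped hard at y = 0.1848 with 18 N, and home is expected at about 0.1845. I'll back off, lift and check.

>>> play_rows(
  plan=[
    [[0.003,0,0],[0,0,0],0],
    [[0.012,0,0],[0,0,0],0],
    [[0.025,0,0],[0,0,0],0],
    [[0.035,0,0],[0,0,0],0],
    [[0.045,0,-0.02],[0,0,0],0],
    [[0.055,0,-0.05],[0,0,0],0],
    [[0.065,0,-0.09],[0,0,0],0],
    [[0.075,0,-0.13],[0,0,0],0],
    [[0.1,-0.03,-0.15],[0,0,0],0],
    [[0.13,-0.06,-0.15],[0,0,0],0],
    [[0.16,-0.09,-0.15],[0,0,0],0],
    [[0.16,-0.09,-0.15],[0,0,0],0],
  ],
)

```text
time: 11.95
eef_pos: [0.5426, 0.2869, 0.2313]
eef_rot: [-2.564, -1.807, -0.013]
force: [0.8, -0.5, -0.1]
finger_gap: 0.0002
```

```bash
python3 -c "
from nav import *
to([])
f=np.concatenate([cv2.resize(snap('scene','s5')['frame'][180:310,210:350],None,fx=3,fy=3,interpolation=2),cv2.resize(snap('side','d5')['frame'][170:300,240:350],None,fx=3,fy=3,interpolation=2)],1)
cv2.imwrite('pics/c5.png',f[:,:,::-1])"
```

```text
t 11.95 at [-0.0938  0.3468  0.2313] F [ 0.8 -0.5 -0.1] j [0.48 0.45 0.25 1.36 0.01 0.83] gap 0.00016841259154589042
turn [ 0.0011 -0.0095  0.0081]
```

View pics/c5.png

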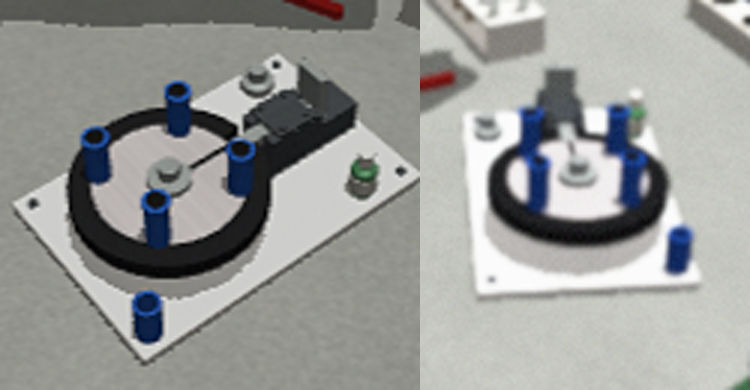

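The scene crop shows the bar nose seated in the notch at (258,133), the index line running to it, and the tab at (300–328, 58–88) against the guide. The vial, nut and spare bucket are still standing. I'll do one numeric check and hand in.

```bash
python3 -c "
from nav import *
a=load('s5')
print([np.round(stand(atz(a,np.array(u)/3+[209.7,179.7],.098)),3).tolist() for u in [(303,58),(328,77)]])
print(ctrl.finish_job())"
```

```text
[[-0.016, 0.166, 0.098], [0.016, 0.168, 0.098]]
the job is handed in; nothing more can be done
None
```

The rotor is locked: its notch is in line with the bar, and the bar is pushed fully home. I handed the job in at about 12 s of the 51 s allowed.

- **Rotor:** I pushed it counter-clockwise by one bucket with the shut fingers, from 3.51 rad round to 0.00. The last two camera estimates before the bar went in were +0.008 and -0.011 rad.
- **Bar:** I pushed it by the tab until it stopped hard at about 18 N. The tool was then at y = 0.1848 m; fully home should be about 0.1845 m. The arm then backed off and touches nothing.
- **Last pictures:** The nose is in the notch and the tab is against the guide. The vial, thumb nut and spare bucket are standing where they were. I kept clear of the red look-alike; the last view shows only its end, and I did not re-measure it.
- **Small disagreement:** The tab's outer top edge measured 166–168 mm from the rotor axis against the expected 170 mm. That is slightly more than the 2 mm calibration, and I take it as pixel-reading error.

No check failed. The hand-in itself reports no verdict.

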